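# Feel along a repaired wheel-arch lip

## Task

Check the repaired wheel-arch panel by touch: run the fingertips lightly along the crest of the rolled lip, keeping in touch with it over its whole length, from the end with the blue tape (the robot's left) to the bare end, then take the hand clear. A gentle touch is enough: do not lean on the panel, and do not pinch or lift it. Leave the tools and tins on the bench where they are.

Things in the scene. Friction and masses are not known exactly. Their poses are not given: they have to be found in the camera images.
- stand: low dark-steel panel stand, fixed to the bench: two feet (110 x 70 mm) joined by a bar, each with a soft grey foam pad on top. Origin on the bench top straight below the middle of the lip's crest; x points away from the robot across the panel (lip to outer edge), y to the robot's left along it, z up; turned at most 0.3 rad from the world axes.
- panel: orange wheel-arch panel, primer grey at its middle, on the foam; it sinks straight down 1 mm per 1.2 N pressed (at most 15), springs back, cannot slide. Its near edge, a rolled lip (round bead 14 mm thick, level arc of 340 mm radius, 356 mm long, hollow towards the robot), is its highest line. Origin on top of the lip at mid-length, 102 mm above the bench; axes as the stand's.
- lip_0 (a point): point on top of the lip's crest, beside the strip of blue tape that covers the last 18 mm of the panel, 16 mm from the left (+y) end of the lip: the start. Behind the lip the skin starts 9 mm lower and falls gently to the straight outer edge (114 mm beyond the lip at mid-length). It sinks with the panel. Neighbouring points are 40 mm apart along the arc.
- lip_1 (a point): point on top of the lip's crest, 40 mm along the lip from lip_0. It sinks with the panel. Neighbouring points are 40 mm apart along the arc.
- lip_2 (a point): point on top of the lip's crest, 80 mm along the lip from lip_0. It sinks with the panel. Neighbouring points are 40 mm apart along the arc.
- lip_3 (a point): point on top of the lip's crest, 120 mm along the lip from lip_0. It sinks with the panel. Neighbouring points are 40 mm apart along the arc.
- lip_4 (a point): point on top of the lip's crest, 160 mm along the lip from lip_0. It sinks with the panel. Neighbouring points are 40 mm apart along the arc.
- lip_5 (a point): point on top of the lip's crest, 200 mm along the lip from lip_0. It sinks with the panel. Neighbouring points are 40 mm apart along the arc.
- lip_6 (a point): point on top of the lip's crest, 240 mm along the lip from lip_0. It sinks with the panel. Neighbouring points are 40 mm apart along the arc.
- lip_7 (a point): point on top of the lip's crest, 280 mm along the lip from lip_0. It sinks with the panel. Neighbouring points are 40 mm apart along the arc.
- lip_8 (a point): point on top of the lip's crest, 16 mm from the right (-y) bare end: the finish. It sinks with the panel. Neighbouring points are 40 mm apart along the arc.
- dolly: bystander: steel panel-beater's dolly, 75 x 52 x 36 mm, loose on the bench in the hollow of the arch. Origin at the centre of its underside.
- sanding_block: bystander: cork sanding block with yellow grip, 68 x 120 x 38 mm, loose on the bench in the hollow of the arch. Origin at the centre of its underside.
- hammer: bystander: panel hammer with wooden handle lying beyond the panel, about 260 mm long, 125 mm across the head, 27 mm high; origin on the bench under the handle, head at its +x end.
- tape_roll: bystander: blue roll of masking tape lying flat, 100 mm across, 24 mm high. Origin at the centre of its underside.
- filler_tin: bystander: closed tin of body filler, 98 mm across, 85 mm high. Origin at the centre of its underside.
- spray_can: bystander: grey primer spray can with orange band and red cap standing upright, 65 mm across, 190 mm high. Origin at the centre of its underside.
- socket: bystander: steel wrench socket standing on the bench, 27 mm across, 38 mm high. Origin at the centre of its underside.

How it is judged (in metres and radians):
On the way, in this order (a step that is already met when the one before it is completed fails the run):
1. Fingertips on the lip beside the blue tape (contact force between the fingers and panel above 0.3 N and horizontal distance between the grasp point and lip_0 below 0.015 m), for 0.1 s.
2. Fingertips on the lip 40 mm further along (contact force between the fingers and panel above 0.3 N and horizontal distance between the grasp point and lip_1 below 0.015 m), for 0.1 s.
3. Fingertips on the lip 80 mm further along (contact force between the fingers and panel above 0.3 N and horizontal distance between the grasp point and lip_2 below 0.015 m), for 0.1 s.
4. Fingertips on the lip 120 mm further along (contact force between the fingers and panel above 0.3 N and horizontal distance between the grasp point and lip_3 below 0.015 m), for 0.1 s.
5. Fingertips on the lip 160 mm further along (contact force between the fingers and panel above 0.3 N and horizontal distance between the grasp point and lip_4 below 0.015 m), for 0.1 s.
6. Fingertips on the lip 200 mm further along (contact force between the fingers and panel above 0.3 N and horizontal distance between the grasp point and lip_5 below 0.015 m), for 0.1 s.
7. Fingertips on the lip 240 mm further along (contact force between the fingers and panel above 0.3 N and horizontal distance between the grasp point and lip_6 below 0.015 m), for 0.1 s.
8. Fingertips on the lip 280 mm further along (contact force between the fingers and panel above 0.3 N and horizontal distance between the grasp point and lip_7 below 0.015 m), for 0.1 s.
9. Fingertips on the lip at the bare end (contact force between the fingers and panel above 0.3 N and horizontal distance between the grasp point and lip_8 below 0.015 m), for 0.1 s.
At the end, for the whole second after the job is handed in: After the whole pass the hand is off the panel, the panel is at rest back at its own height (crest within 3 mm of 102 mm above the bench), and every loose thing is within 20 mm of where it stood (z of panel in the frame of stand between 0.099 and 0.105 m and linear speed of panel below 0.01 m/s and contact force between the arm and panel below 0.1 N and distance of each of dolly, sanding_block, hammer, tape_roll, filler_tin, spray_can, socket from where it was at the start of the episode below 0.02 m); the robot touches nothing.
It fails at once if the panel is pressed with more than 15 N (contact force between any of the fingers, the arm and panel above 15 N or z of panel in the frame of stand below 0.0895 m).
It fails at once if the panel is lifted more than 4 mm off its rest (z of panel in the frame of stand above 0.106 m).
It fails at once if a tool or tin on the bench is moved more than 20 mm (distance of any of dolly, sanding_block, hammer, tape_roll, filler_tin, spray_can, socket from where it was at the start of the episode above 0.02 m).
It also fails if it takes over 48 s, if anything falls off the work surface, if the arm or the gripper's body presses on something with over 40 N, if the wrist force passes 120 N, or if a joint passes its speed limit or range.

## Robot

A 7-joint arm with a two-finger parallel gripper is mounted at the origin on the work surface. World frame = base frame: x ahead of the robot, y to its left, z up, the work surface at z = 0. Lengths are in m, angles in degrees, forces in N, time in s.
With the tool pointing down it reaches from about 0.425 to 0.875 m from the base axis. Payload 4.7 kg.
Tool frame: the origin (TCP) lies midway between the tips of the shut fingers; the grasp point (between the pads) lies 19 mm behind it (env.grip_point_offset is the distance from the TCP to the grasp point, in m); z points along the fingers, y is the line along which they close (so a half turn about z gives the same grasp; the last joint's range is limited). The gripper opens to 87 mm and grips with 3 to 60 N. Pads are 19 mm wide; open, the fingers measure 117 mm over their backs; the gripper's body (75 mm by 190 mm) begins 51 mm behind the grasp point.
Start: joints at [76.438, 18.392, -4.016, 83.108, 1.295, 78.541, -3.26], TCP at [0.161, -0.63, 0.199] pointing down, gripper open.
Joint ranges: [-163.93, 163.93], [-17.29, 119.83], [-79.2, 71.16], [3.27, 140.29], [-89.18, 269.18], [5.43, 117.66], [-154.24, 154.24]. Speed limits (degrees/s): [147.25, 147.25, 180, 180, 180, 180, 180].

## Interface

Orientations are given as [roll, pitch, yaw] about the fixed x, y, z axes, in that order (R = Rz(yaw) Ry(pitch) Rx(roll)).
In Python, from cell import env gives the robot as it stands.
- The arm moves only by the shell command python3 -m jog 'ROWS' [FORCE]. ROWS is JSON, a list of rows, each a list of 7 numbers: the shift along the tool's x, y, z in m, then the turn, a rotation vector about the tool's x, y, z in rad, then the finger opening in m, from 0 to 0.087. A call has 1 to 12 rows; each row shifts and turns the commanded pose from where the row before left it, along the tool's axes as they then stand; what a row does not reach is not made up. A row lasts 1/12 s, in which the tool goes at most 41.7 mm and 7.16 degrees, less where a joint would pass 70% of its speed; a pose out of reach is approached as far as the arm can. A call is refused whole if a number of a shift passes 0.0417 or a number of a turn 0.125, either way. A call with a gripper value outside its range is refused whole. The fingers move at their own pace and stop on an object; FORCE is the grip in N (left out, the last holds). Time passes only in rows, so rows that do not move let the fingers close. It gives the time, the measured TCP pose, the force, the opening and the grip force at its end, in the units of the state.
- env.get_obs(): the state, without advancing time (a new reading comes with each control period).
- env.read_camera(name): name is "scene" or "side" or "wrist"; returns the picture (480x640x3 uint8, blue, green, red); there is no depth.
- env.get_calibration(name): a dict with "fov_y" (degrees; the focal length in pixels is half the picture's height over the tangent of half this angle, whatever the lens; pixels are square), "cx", "cy" (the principal point, pixels), "k1" (the pictures are not rectified: a ray, as slopes to the right and down, at radius r is drawn at 1 + k1 r^2 times it, then the intrinsics apply), "pose" (4x4, takes a point from camera to world coordinates). Camera axes: x right, y up, looking along -z (the intrinsics and any distortion apply to the point x, -y, -z); pixel columns grow to the right and rows downward; lengths in m; the calibration is good to about 2 mm. A picture is of the moment at which its call begins: read the wrist's pose just before it. get_calibration takes no time and is no camera call; for the wrist camera it gives the pose at the moment of the call.
- env.sign_off(): hands the job in; it is judged then, once.
The state is a dict: "time_s": time; "qpos": joint angles; "joint_velocities": joint speeds; "effort": joint torques, N m; "tool_pos": TCP position; "tool_rot": TCP orientation; "force": force on the tool from outside, world axes, zero at the start; "wrist_torque": the same for the moment, N m; "grip_width": finger opening in m; "grasp_force": force on a finger pad.
Only numpy, scipy, OpenCV 4.12 (cv2) and the standard library are available. Lean on these libraries where they do the work, as an engineer would, in place of code of your own. Each camera call takes 0.05 s, during which the arm holds its last target. There are 200 camera calls.

## Working session

There is one attempt and no reset: what is moved stays moved. The work goes in short steps, Python scripts to look and compute and a shell command to move; the robot and the scene stay as the last step left them, time stands still between calls to the robot, and variables do not carry over. Pictures are saved under pics/ and viewed, at most 10 in all, crops included, and the job is handed in when it is done.

```bash
mkdir -p pics; ls
python3 - <<'E'
from cell import env
import cv2,numpy as np
o=env.get_obs();print({k:np.round(o[k],3).tolist() for k in o})
for n in("scene","side"):
    cv2.imwrite(f"pics/{n}0.png",env.read_camera(n));c=env.get_calibration(n);print(n,c)
E
```

```text
pics
{'time_s': 0.0, 'qpos': [76.44, 18.442, -4.013, 83.175, 1.297, 78.54, -3.261], 'joint_velocities': [0.043, -0.009, -0.065, 0.043, 0.003, 0.073, 0.007], 'effort': [0.0, -49.129, -0.404, -31.253, -0.064, 0.044, 0.0], 'tool_pos': [0.161, -0.629, 0.198], 'tool_rot': [-179.888, 0.008, 14.367], 'force': [-0.094, 0.766, -0.287], 'wrist_torque': [-0.013, -0.029, 0.037], 'grasp_force': 0.0, 'grip_width': 0.087}
scene {'fov_y': 56.11830036975253, 'cx': 311.3651881246966, 'cy': 243.6022342413649, 'k1': 0.014134106158846733, 'pose': array([[-0.01548231, -0.80400303,  0.5944236 ,  1.38591629],
       [ 0.99985782, -0.00847672,  0.01457682,  0.03235483],
       [-0.00668105,  0.59456477,  0.80401996,  1.13920814],
       [ 0.        ,  0.        ,  0.        ,  1.        ]])}
side {'fov_y': 44.157365594417776, 'cx': 320.82909977900005, 'cy': 234.43489572287876, 'k1': -0.16214704507334735, 'pose': array([[ 0.96568449,  0.18711659, -0.18011344,  0.32688129],
       [-0.25956029,  0.67114636, -0.69439975, -1.01488819],
       [-0.00905124,  0.71732137,  0.69668367,  1.14102424],
       [ 0.        ,  0.        ,  0.        ,  1.        ]])}
```

View pics/scene0.png

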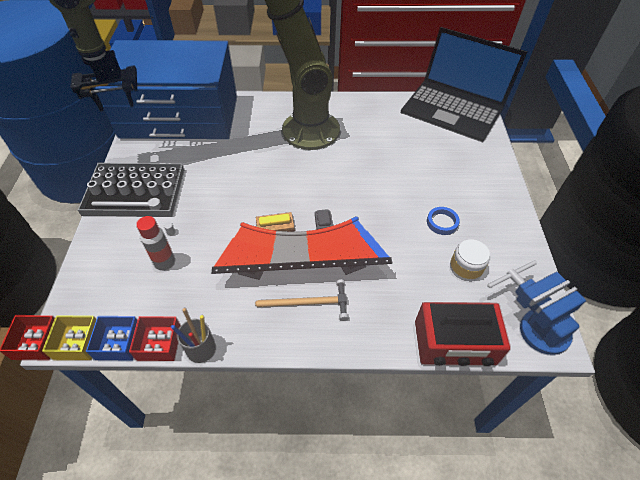

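View pics/side0.png

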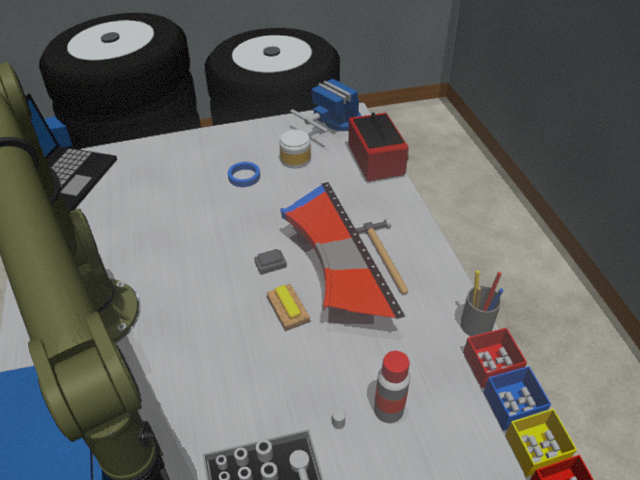

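```bash
cat > h.py <<'E'
import cv2,numpy as np
from cell import env
def ray(n,uv,c=None):
    c=c or env.get_calibration(n);f=240/np.tan(np.radians(c["fov_y"]/2))
    p=cv2.undistortPoints(np.array(uv,float).reshape(-1,1,2),np.array([[f,0,c["cx"]],[0,f,c["cy"]],[0,0,1]]),np.array([c["k1"],0,0,0,0]))[:,0]
    T=np.array(c["pose"]);d=np.c_[p[:,0],-p[:,1],-np.ones(len(p))]@T[:3,:3].T
    return T[:3,3],d
def plane(n,uv,z,c=None):
    o,d=ray(n,uv,c);return o+d*((z-o[2])/d[:,2])[:,None]
E
python3 - <<'E'
from h import *
a=cv2.imread("pics/scene0.png");b=cv2.imread("pics/side0.png")
A=cv2.resize(a[200:285,200:400],None,fx=4,fy=4,interpolation=cv2.INTER_NEAREST)
B=cv2.resize(b[175:330,250:415],None,fx=3,fy=3,interpolation=cv2.INTER_NEAREST)
cv2.imwrite("pics/c1.png",A);cv2.imwrite("pics/c2.png",B)
h=cv2.cvtColor(a,cv2.COLOR_BGR2HSV)
m=(((h[...,0]<12)&(h[...,1]>170)&(h[...,2]>90))|((h[...,0]>105)&(h[...,0]<125)&(h[...,1]>150)))
for u in range(212,394,6):
    r=np.where(m[205:280,u])[0]
    if len(r):
        v=205+r[0]; print(u,v,a[v-1,u],a[v,u],np.round(plane("scene",[[u,v]],.102)[0,:2],4))
E
```

```text
218 260 [130 143 224] [ 56  77 229] [ 0.6788 -0.2463]
224 251 [125 142 220] [ 52  73 227] [ 0.6478 -0.2336]
230 242 [128 141 222] [ 57  78 231] [ 0.6158 -0.2205]
236 235 [ 88 111 226] [ 54  78 230] [ 0.5903 -0.2062]
242 223 [125 138 216] [ 59  84 232] [ 0.5452 -0.1935]
248 225 [110 118 208] [ 58  77 228] [ 0.5526 -0.1749]
254 227 [102 115 221] [ 57  82 231] [ 0.56   -0.1565]
260 228 [104 144 192] [ 64  79 232] [ 0.5636 -0.1385]
266 229 [131 186 226] [ 66  86 231] [ 0.5672 -0.1205]
272 230 [125 180 220] [ 58  79 226] [ 0.5707 -0.1027]
308 231 [174 176 194] [ 69  86 234] [0.5733 0.003 ]
314 231 [ 82  92 233] [ 62  95 231] [0.5732 0.0205]
320 229 [79 75 63] [ 63  80 244] [0.5655 0.0381]
326 228 [ 72  80 143] [ 64  83 239] [0.5616 0.0557]
332 226 [106 101  92] [ 61  81 241] [0.5539 0.0734]
338 225 [ 79  89 231] [ 58  81 231] [0.5499 0.0912]
344 222 [128 129 144] [ 58  75 228] [0.5383 0.1092]
350 219 [223 220 209] [ 77  85 234] [0.5266 0.1274]
356 217 [201 164 147] [229 113  67] [0.5187 0.1456]
362 227 [224 128  93] [220 111  69] [0.5568 0.1616]
368 233 [221 133 106] [220 111  68] [0.579  0.1779]
374 240 [218 151 122] [223 119  80] [0.6043 0.1936]
380 247 [219 155 129] [223 121  81] [0.6291 0.209 ]
386 254 [219 179 160] [221 121  82] [0.6532 0.224 ]
```

View pics/c1.png

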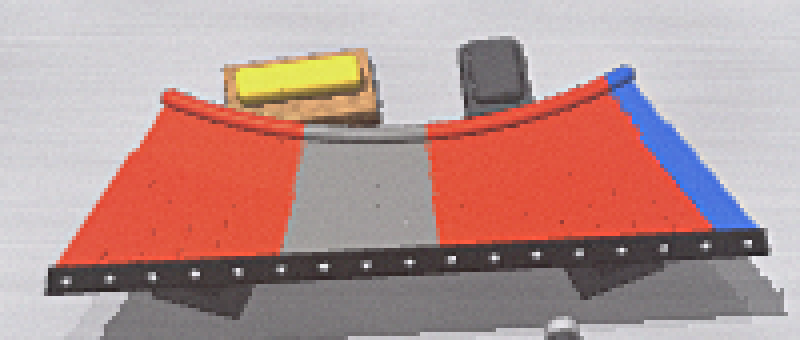

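View pics/c2.png

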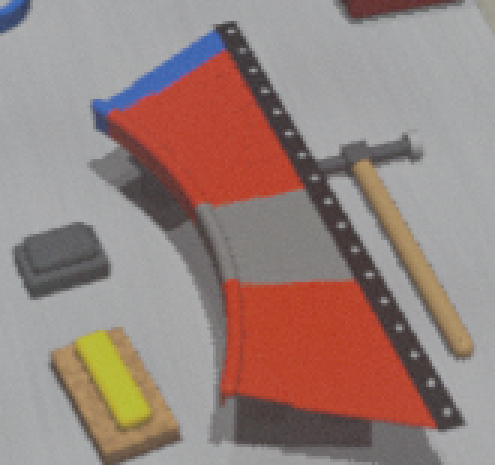

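```bash
cat > fit.py <<'E'
from h import *
from scipy.optimize import least_squares
a=cv2.imread("pics/scene0.png");h=cv2.cvtColor(a,cv2.COLOR_BGR2HSV)
m=(((h[...,0]<12)&(h[...,1]>170)&(h[...,2]>90))|((h[...,0]>105)&(h[...,0]<125)&(h[...,1]>150)))
uv=[]
for u in list(range(243,273))+list(range(308,357)):
    uv.append([u,205+np.where(m[205:280,u])[0][0]-.5])
P=plane("scene",uv,.102)[:,:2]+[.0035,0]
E=plane("scene",[[240.3,223.5],[358.8,218]],.102)[:,:2]+[.0035,0]
f=lambda p:np.hypot(P[:,0]-p[0],P[:,1]-p[1])-.34
s=least_squares(f,[.23,-.03],loss="soft_l1",f_scale=.002);c=s.x
an=np.arctan2(E[:,1]-c[1],E[:,0]-c[0]);yaw=an.mean()
print("c",c,"rms",np.sqrt(np.mean(f(c)**2)),"ends",E,"chord",np.hypot(*(E[1]-E[0])),"(.34) arcs",an,np.ptp(an),"yaw",yaw)
def lip(k):
    t=yaw+(.178-.016-.0405*k)/.34 if 0 else yaw+(.162-.04*k*.324/.32)/.34
    return c+.34*np.array([np.cos(t),np.sin(t)]),t
if __name__=="__main__":
    L=np.array([lip(k)[0] for k in range(9)]);print(L.round(4),"mid",c+.34*np.array([np.cos(yaw),np.sin(yaw)]))
    # overlay in side view
    b=cv2.imread("pics/side0.png");cal=env.get_calibration("side");T=np.linalg.inv(np.array(cal["pose"]))
    fo=240/np.tan(np.radians(cal["fov_y"]/2))
    X=np.c_[L,np.full(9,.102)]@T[:3,:3].T+T[:3,3];X=X*[1,-1,-1]
    q,_=cv2.projectPoints(X,np.zeros(3),np.zeros(3),np.array([[fo,0,cal["cx"]],[0,fo,cal["cy"]],[0,0,1]]),np.array([cal["k1"],0,0,0,0.]))
    B=cv2.resize(b[175:330,250:415],None,fx=3,fy=3,interpolation=cv2.INTER_NEAREST)
    for x,y in q[:,0]: cv2.circle(B,(int((x-250+.5)*3),int((y-175+.5)*3)),2,(0,255,0),-1)
    cv2.imwrite("pics/c3.png",B)
E
python3 fit.py
```

```text
c [ 0.23856947 -0.04601694] rms 0.001395929265767616 ends [[ 0.55067444 -0.1983586 ]
 [ 0.52598169  0.15378709]] chord 0.35301036767108035 (.34) arcs [-0.4540907   0.60748563] 1.0615763299816638 yaw 0.07669746970081012
[[ 0.5279  0.1326]
 [ 0.547   0.097 ]
 [ 0.5618  0.0593]
 [ 0.5721  0.0201]
 [ 0.5776 -0.02  ]
 [ 0.5783 -0.0604]
 [ 0.5741 -0.1007]
 [ 0.5653 -0.1402]
 [ 0.5518 -0.1783]] mid [ 0.57756993 -0.01996536]
```

View pics/c3.png

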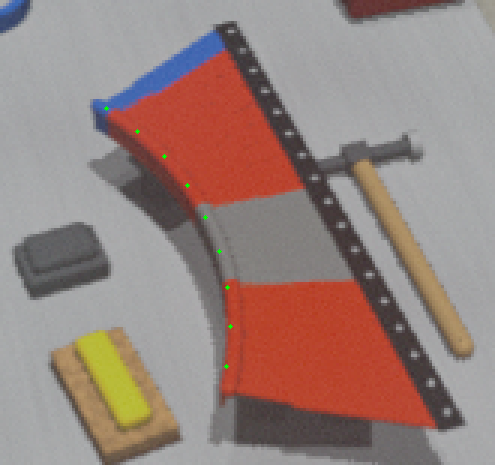

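The lip measures well: its points fit a 340 mm circle to 1.4 mm, and the projected points lie on the bead in the side view, with the start at the tape edge around (106,108) in the crop. Now I'll approach, with the fingers closing.

```bash
python3 -m jog '[[0,0,-0.03,0,0,0.125,0],[0,0,-0.03,0,0,0.125,0],[0.025,-0.03,0,0,0,0,0],[0.025,-0.03,0,0,0,0,0],[0.025,-0.03,0,0,0,0,0],[0.025,-0.03,0,0,0,0,0],[0.025,-0.03,0,0,0,0,0],[0.025,-0.03,0,0,0,0,0],[0.025,-0.03,0,0,0,0,0],[0.025,-0.03,0,0,0,0,0],[0.025,-0.03,0,0,0,0,0],[0.025,-0.03,0,0,0,0,0]]' 5
```

```text
time_s: 1.1
tool_pos: [0.4117, -0.3277, 0.2585]
tool_rot: [180.0, 0.0, 0.0]
force: [1.7, 0.2, -0.1]
grip_width: 0.0148
grasp_force: 0.0
```

```bash
python3 -m jog '[[0.0098,-0.0383,0,0,0,0,0],[0.0098,-0.0383,0,0,0,0,0],[0.0098,-0.0383,0,0,0,0,0],[0.0098,-0.0383,0,0,0,0,0],[0.0098,-0.0383,0,0,0,0,0],[0.0098,-0.0383,0,0,0,0,0],[0.0098,-0.0383,0,0,0,0,0],[0.0098,-0.0383,0,0,0,0,0],[0.0098,-0.0383,0,0,0,0,0],[0.0098,-0.0383,0,0,0,0,0],[0.0098,-0.0383,0,0,0,0,0],[0.0098,-0.0383,0,0,0,0,0]]' && python3 -m jog '[[0,0,0.025,0,0,0,0],[0,0,0.025,0,0,0,0],[0,0,0.025,0,0,0,0],[0,0,0.025,0,0,0,0],[0,0,0.025,0,0,0,0],[0,0,0.0,0,0,0,0],[0,0,0,0,0,0,0],[0,0,0,0,0,0,0]]'
python3 - <<'E'
from h import *
cv2.imwrite("pics/sc1.png",env.read_camera("scene")[190:290,200:400].repeat(4,0).repeat(4,1))
E
```

```text
time_s: 2.1
tool_pos: [0.5282, 0.1319, 0.2587]
tool_rot: [180.0, -0.0, 0.0]
force: [0.8, 0.4, -0.1]
grip_width: 0.0001
grasp_force: 0.0
time_s: 2.77
tool_pos: [0.529, 0.1305, 0.135]
tool_rot: [-180.0, -0.1, 0.0]
force: [0.9, -0.7, 0.3]
grip_width: 0.0006
grasp_force: 0.0
```

View pics/sc1.png

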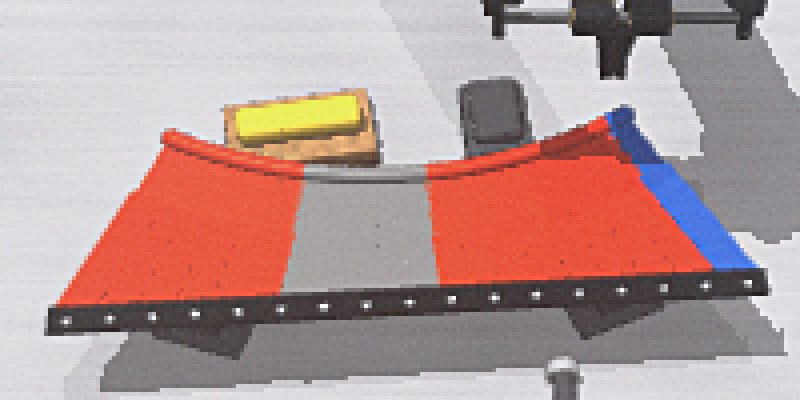

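The fingertips, around (613,75) in the crop, sit straight above the lip at the tape edge. Lowering gently.

```bash
python3 -m jog '[[0,0,0.01,0,0,0,0],[0,0,0.01,0,0,0,0],[0,0,0.006,0,0,0,0],[0,0,0.004,0,0,0,0],[0,0,0.003,0,0,0,0],[0,0,0.002,0,0,0,0],[0,0,0.002,0,0,0,0],[0,0,0,0,0,0,0],[0,0,0,0,0,0,0],[0,0,0,0,0,0,0]]'
python3 - <<'E'
from h import *
import numpy as np
Z=[]
for i in range(6):
    o=env.get_obs();Z.append([*o["tool_pos"],*o["force"]]);env.read_camera("wrist")
print(np.round(Z,4))
E
```

```text
time_s: 3.65
tool_pos: [0.5285, 0.1303, 0.097]
tool_rot: [180.0, -0.0, 0.0]
force: [0.1, -0.2, 0.9]
grip_width: 0.0008
grasp_force: 0.0
[[ 0.5285  0.1303  0.097   0.0579 -0.1826  0.8789]
 [ 0.5285  0.1303  0.097  -0.1906 -0.6875 -0.831 ]
 [ 0.5285  0.1302  0.097  -0.1166  0.3071  0.3566]
 [ 0.5284  0.1302  0.0969 -0.4961 -0.282  -0.2429]
 [ 0.5284  0.1302  0.0969 -0.7597  0.1488 -0.1865]
 [ 0.5284  0.1302  0.0969  0.4755 -0.6408 -0.3837]]
```

Run:
```python
from h import *
a=env.read_camera("scene")[180:260,300:400].repeat(5,0).repeat(5,1)
b=env.read_camera("side")[165:255,250:340].repeat(5,0).repeat(5,1)[:400]
b=np.pad(b,((0,400-len(b)),(0,0),(0,0)))
cv2.imwrite("pics/t.png",cv2.resize(np.hstack([a,b]),(800,337)))
```

```text
(no output)
```

View pics/t.png

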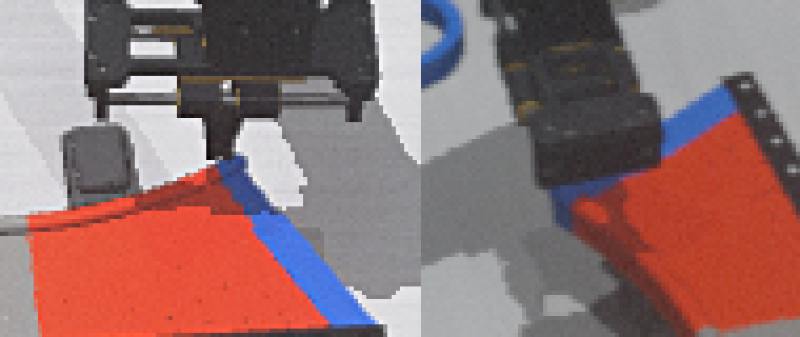

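Run:
```python
from h import *
a=env.read_camera("scene")
print(a[208:226,344:362].astype(int).max(-1))
for v in (217,218,219,220):
    o,d=ray("scene",[[352.5,v]]);p=o+d*((.534-o[0])/d[:,0])[:,None];print(v,p.round(4), plane("scene",[[352.5,v]],.102).round(4))
```

```text
[[236 239 243 242  64  44  57  58  59  51  59  57  42  70 190 181 180 175]
 [227 229 234 237 111  41  57  50  58  57  52  50  53 139 243 232 231 232]
 [224 225 227 238 178  36  50  61  54  59  55  50  65 187 236 227 225 224]
 [222 221 225 233 171  29  58  56  57  58  57  44 100 239 224 222 220 219]
 [221 222 224 226 169  35  54  60  58  53  52  68 189 233 224 218 219 217]
 [222 224 223 233 235  32  53  60  53  58  46 103 246 227 220 222 222 222]
 [221 223 222 230 244  27  48  57  55  50  52 101 247 226 224 219 220 222]
 [221 223 220 229 239  28  49  54  56  59  58 149 248 232 225 219 219 219]
 [220 221 224 231 237  20  50  50  50  55  49 101 187 199 233 225 220 222]
 [224 224 222 226 231  13  36  94 136  53  50 110 140 130 168 232 222 221]
 [222 223 225 226 241 251 254 164 131 133 109 147 136 129 148 233 223 219]
 [224 226 231 243 247 168 144  86 142 145 138 138 128 119 132 237 224 222]
 [239 247 246 215 234 133 156 166 154 140 132 120 111 112 191 243 227 221]
 [147 220 229 235 240 151 160 161  96 130 110 119 134 129 143 215 234 222]
 [239 244 241 240 235 141 144 143 101 125 139 135 139 133 127 146 244 227]
 [166 173 237 219 190 155 114 130  92 117 146 139 138 133 128 137 192 240]
 [151 146 147 126 129 175 150 161 155  94  96 148 139 133 135 132 142 189]
 [137 125 130 124 153 158 154 157 155 155 123 118 141 135 139 134 131 136]]
217 [[0.534  0.1333 0.1202]] [[0.5188 0.1351 0.102 ]]
218 [[0.534  0.1336 0.1156]] [[0.5227 0.135  0.102 ]]
219 [[0.534  0.1339 0.111 ]] [[0.5265 0.1348 0.102 ]]
220 [[0.534  0.1343 0.1064]] [[0.5304 0.1347 0.102 ]]
```

```bash
cat > st.py <<'E'
from h import *
Z=[];E=[]
for i in range(8):
    o=env.get_obs();Z.append([*o["tool_pos"],*o["force"]]);env.read_camera("wrist")
print(np.round(np.mean(Z,0),4),o["time_s"])
E
for i in 1 2 3 4 5; do :; done
python3 -m jog '[[0,0,0.002,0,0,0,0],[0,0,0.002,0,0,0,0],[0,0,0,0,0,0,0]]'|egrep 'pos|force'
python3 -m jog '[[0,0,0.002,0,0,0,0],[0,0,0,0,0,0,0]]'|egrep 'pos|force'; python3 st.py
python3 -c "
from cell import env;print(env.grip_point_offset)
a=env.read_camera('scene');print(a[208:226,344:362].astype(int).max(-1))"
```

```text
tool_pos: [0.5279, 0.1301, 0.0921]
force: [-0.5, -1.0, 0.2]
grasp_force: 0.0
tool_pos: [0.528, 0.1301, 0.0903]
force: [0.2, -0.0, -0.1]
grasp_force: 0.0
[ 0.5282  0.1302  0.0906  0.1921 -0.0556 -0.1675] 4.8667
0.0187
[[ 43  41  42  47  51  50  55  57  56  52  58  55  53  46  46  45  45  48]
 [122 123 122 125  47  45  53  54  51  55  59  53  47  54 128  65  65  63]
 [237 234 242 243  63  48  55  54  56  57  58  53  56 147 249 236 240 242]
 [228 227 229 235 109  40  56  53  65  49  55  49  63 186 234 228 225 223]
 [220 222 224 230 173  39  54  57  54  59  56  39  96 239 225 219 220 218]
 [222 223 224 232 172  36  52  56  60  58  46  62 187 237 222 221 222 220]
 [223 224 225 231 177  30  54  54  59  52  56 103 246 229 224 222 221 222]
 [219 221 225 227 172  31  57  56  56  53  64 148 250 233 223 222 221 219]
 [221 221 222 230 167  34  58  51  61  55  50 107 186 201 235 223 218 220]
 [223 222 221 231 238  25  53  58  56  58  46 109 137 133 166 233 223 221]
 [219 223 224 231 245  19  39  55  54  50  55 117 143 128 143 236 221 220]
 [222 229 232 245 255  98 144  89 153 149  76 143 131 117 133 239 222 220]
 [240 246 246 214 239 135 161 165 160 146 130 128 105 119 192 241 225 220]
 [146 222 231 240 245 150 161 161  92 129 113 113 137 129 143 218 234 221]
 [239 245 242 241 233 141 145 142 101 129 139 134 136 133 127 152 246 228]
 [166 176 239 220 196 157 114 128  92 121 148 140 137 138 133 130 194 241]
 [147 142 144 128 124 182 153 158 154  91  92 143 137 136 136 129 137 191]
 [133 124 129 122 153 157 157 156 156 157 123 119 142 137 136 136 132 135]]
```

```bash
python3 -m jog '[[0,0,0.002,0,0,0,0],[0,0,0.002,0,0,0,0],[0,0,0,0,0,0,0],[0,0,0,0,0,0,0]]'|egrep 'pos|force';  python3 st.py
python3 -c "
from cell import env
a=env.read_camera('scene');print(a[214:226,346:360].astype(int).max(-1));a=a[185:245,310:390]
import cv2
cv2.imwrite('pics/u.png',a.repeat(8,0).repeat(8,1))"
```

```text
tool_pos: [0.5281, 0.1301, 0.0865]
force: [-0.4, -0.6, -0.4]
grasp_force: 0.0
[ 0.5283  0.1302  0.0867 -0.1144 -0.1591 -0.0659] 5.65
[[226 230 113  37  57  61  56  55  44  88 247 232 222 222]
 [224 230 166  37  50  55  54  61  47 108 251 231 225 220]
 [226 231 174  36  53  57  53  57  53 102 184 202 233 224]
 [225 233 175  36  53  51  59  55  53 111 142 131 170 232]
 [223 234 177  31  51  58  53  61  56 118 145 129 145 237]
 [236 245 189  31  44  63  53  53  56 145 136 113 134 237]
 [248 216 241 105 166 173 155 141 105 124 105 118 190 243]
 [231 240 247 147 161 166  95 131 110 112 136 132 144 217]
 [239 242 235 145 147 143  98 126 142 141 139 136 129 144]
 [239 222 192 124 119 129  91 113 145 138 136 138 133 137]
 [141 131 120 122 154 153 154  93  98 145 138 136 135 130]
 [127 124 157 156 152 156 157 153 127 119 140 139 132 134]]
```

View pics/u.png

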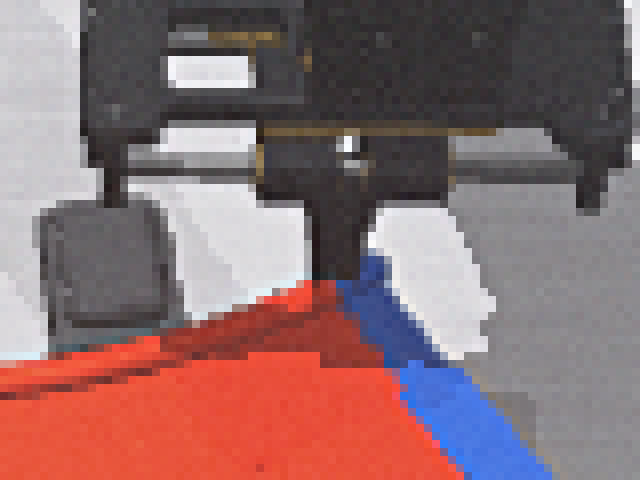

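```bash
for i in 1 ; do python3 -m jog '[[0,0,0.002,0,0,0,0],[0,0,0.002,0,0,0,0],[0,0,0,0,0,0,0],[0,0,0,0,0,0,0]]'|egrep 'pos|force';  done; python3 st.py
python3 -c "
from cell import env
a=env.read_camera('scene');print(a[214:226,346:360].astype(int).max(-1))
import cv2
cv2.imwrite('pics/w.png',env.read_camera('wrist'))"
```

```text
tool_pos: [0.5281, 0.1302, 0.0824]
force: [-0.3, 0.7, -0.4]
grasp_force: 0.0
[ 0.5283  0.1302  0.0827  0.0077  0.1974 -0.1808] 6.4333
[[226 234 112  41  55  55  54  56  42  68 193 235 224 222]
 [225 234 114  39  43  57  57  54  53 109 249 235 225 221]
 [229 230 109  44  52  51  59  50  52  73 185 203 234 223]
 [226 234 107  38  53  50  53  55  58 102 144 128 166 233]
 [225 235 170  34  55  60  56  56  51 120 144 124 150 236]
 [233 247 186  39  48  55  53  57  64 147 129 114 130 236]
 [246 214  99  35  60  98  62  49  55 132 108 121 191 243]
 [234 241 140 125 169 166  92 132 113 118 130 130 144 217]
 [244 247 147 149 156 142 100 127 147 140 140 135 129 147]
 [239 217 137 135 123 129  92 118 142 139 136 137 132 132]
 [147 131 111 131 155 157 152  95  95 141 136 134 133 128]
 [130 121 157 151 158 158 159 159 124 118 139 137 139 139]]
```

View pics/w.png

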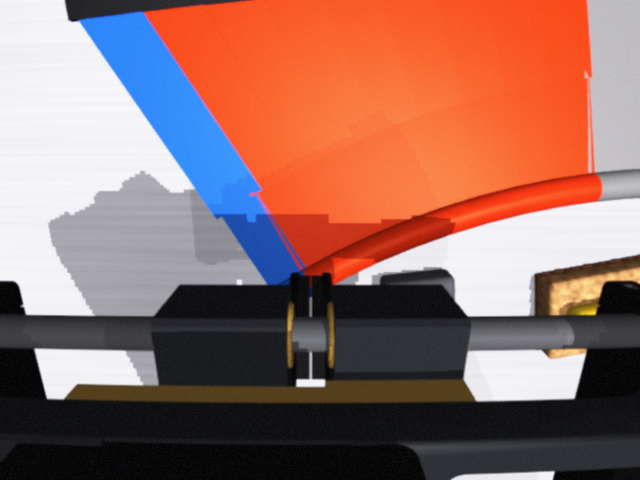

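```bash
python3 -m jog '[[0,0,0.002,0,0,0,0],[0,0,0.001,0,0,0,0],[0,0,0,0,0,0,0],[0,0,0,0,0,0,0]]'|egrep 'pos|force'; python3 st.py
```

```text
tool_pos: [0.5282, 0.1302, 0.0796]
force: [0.7, 0.7, 0.1]
grasp_force: 0.0
[ 0.5283  0.1302  0.0797  0.087   0.0033 -0.1841] 7.2667
```

```bash
python3 -m jog '[[0,0,0.002,0,0,0,0],[0,0,0.001,0,0,0,0],[0,0,0,0,0,0,0],[0,0,0,0,0,0,0]]'|egrep 'pos|force'; python3 st.py
python3 -c "
from cell import env
a=env.read_camera('scene');print(a[216:226,346:360].astype(int).max(-1))"
```

```text
tool_pos: [0.5286, 0.1303, 0.0769]
force: [0.6, 0.4, 2.8]
grasp_force: 1.0
[0.5286 0.1303 0.0769 0.7256 0.3452 2.1125] 8.0
[[225 234 106  43  52  55  53  54  47  77 199 246 227 224]
 [229 237 110  44  56  57  58  53  55  80 136 164 240 228]
 [227 232 114  39  58  58  60  52  55 119 142 131 172 230]
 [232 246 117  41  52  68  53  52  57 119 138 117 134 232]
 [246 187  85  45  53  53  55  47  62 136 115 117 202 236]
 [226 241  97  42  48  54  54  53  56 114 110 135 171 245]
 [240 249 151  89 160 154 116  91  85 144 137 132 134 196]
 [247 229 141 142 136 123  95 101 144 140 137 133 133 135]
 [148 141 128 130 121 156 157  91 120 139 139 133 130 129]
 [118 123 122 153 149 163 154 113 116 147 140 132 135 132]]
```

Contact at reported z ≈ 0.078 (2 N, and the picture shows the panel sinking about 2 mm). Adding 1 mm, then stroking.

```bash
python3 -m jog '[[0,0,0.001,0,0,0,0],[0,0,0,0,0,0,0],[0.0032,0.0056,0,0,0,0,0],[0.0032,0.0056,0,0,0,0,0],[0.0032,0.0056,0,0,0,0,0],[0.0032,0.0056,0,0,0,0,0],[0.0032,0.0056,0,0,0,0,0],[0.0032,0.0056,0,0,0,0,0],[0,0,0,0,0,0,0]]'|egrep 'pos|force'; python3 st.py
```

```text
tool_pos: [0.5485, 0.0944, 0.0756]
force: [0.9, -0.3, 4.4]
grasp_force: 1.7
[ 0.5483  0.0949  0.0758  0.9676 -1.9191  3.4883] 9.2
```

```bash
python3 -m jog '[[0.0021,0.0059,0,0,0,0,0],[0.0021,0.0059,0,0,0,0,0],[0.0021,0.0059,0,0,0,0,0],[0.0021,0.0059,0,0,0,0,0],[0.0021,0.0059,0,0,0,0,0],[0.0021,0.0059,0,0,0,0,0],[0.0017,0.0065,0,0,0,0,0],[0.0017,0.0065,0,0,0,0,0],[0.0017,0.0065,0,0,0,0,0],[0.0017,0.0065,0,0,0,0,0],[0.0017,0.0065,0,0,0,0,0],[0.0017,0.0065,0,0,0,0,0]]'|egrep 'pos|force'; python3 st.py
```

```text
tool_pos: [0.5705, 0.0215, 0.0757]
force: [-0.3, 2.9, 3.1]
grasp_force: 1.7
[ 0.5708  0.0202  0.0757  0.6385 -1.0579  3.6859] 10.6
```

```bash
python3 -m jog '[[0.001,0.0067,0,0,0,0,0],[0.001,0.0067,0,0,0,0,0],[0.001,0.0067,0,0,0,0,0],[0.001,0.0067,0,0,0,0,0],[0.001,0.0067,0,0,0,0,0],[0.001,0.0067,0,0,0,0,0],[0.0001,0.0067,0,0,0,0,0],[0.0001,0.0067,0,0,0,0,0],[0.0001,0.0067,0,0,0,0,0],[0.0001,0.0067,0,0,0,0,0],[0.0001,0.0067,0,0,0,0,0],[0.0001,0.0067,0,0,0,0,0]]'|egrep 'pos|force'; python3 st.py
```

```text
tool_pos: [0.577, -0.0588, 0.0757]
force: [-0.8, 2.1, 3.6]
grasp_force: 1.7
[ 0.577  -0.0603  0.0757 -0.025  -1.7368  3.3562] 12.0
```

```bash
python3 -m jog '[[-0.0006,0.0067,0,0,0,0,0],[-0.0006,0.0067,0,0,0,0,0],[-0.0006,0.0067,0,0,0,0,0],[-0.0006,0.0067,0,0,0,0,0],[-0.0006,0.0067,0,0,0,0,0],[-0.0006,0.0067,0,0,0,0,0],[-0.0015,0.0066,0,0,0,0,0],[-0.0015,0.0066,0,0,0,0,0],[-0.0015,0.0066,0,0,0,0,0],[-0.0015,0.0066,0,0,0,0,0],[-0.0015,0.0066,0,0,0,0,0],[-0.0015,0.0066,0,0,0,0,0]]'|egrep 'pos|force'; python3 st.py
```

```text
tool_pos: [0.5643, -0.1387, 0.0757]
force: [0.4, 3.7, 2.3]
grasp_force: 1.7
[ 0.564  -0.1401  0.0757 -0.4313 -1.1219  3.2015] 13.4
```

```bash
python3 -m jog '[[-0.0021,0.0063,0,0,0,0,0],[-0.0021,0.0063,0,0,0,0,0],[-0.0021,0.0063,0,0,0,0,0],[-0.0021,0.0063,0,0,0,0,0],[-0.0021,0.0063,0,0,0,0,0],[-0.0021,0.0063,0,0,0,0,0],[0,0,0,0,0,0,0],[0,0,0,0,0,0,0],[0,0,0,0,0,0,0]]'|egrep 'pos|force'; python3 st.py
```

```text
tool_pos: [0.5512, -0.178, 0.0757]
force: [-0.1, -2.3, 4.0]
grasp_force: 1.7
[ 0.5515 -0.177   0.0757 -0.6786 -2.8758  3.2419] 14.55
```

```bash
python3 -m jog '[[0,0,-0.004,0,0,0,0],[0,0,-0.006,0,0,0,0],[0,0,-0.015,0,0,0,0],[0,0,-0.025,0,0,0,0],[0,0,-0.03,0,0,0,0],[0,0,-0.03,0,0,0,0],[0,0,-0.02,0,0,0,0],[0,0,0,0,0,0,0],[0,0,0,0,0,0,0],[0,0,0,0,0,0,0],[0,0,0,0,0,0,0],[0,0,0,0,0,0,0]]'|egrep 'pos|force'
python3 - <<'E'
from h import *
a=env.read_camera("scene");cv2.imwrite("pics/end.png",a)
E
```

```text
tool_pos: [0.5511, -0.1753, 0.2042]
force: [-0.7, -0.5, 0.9]
grasp_force: 0.0
```

View pics/end.png

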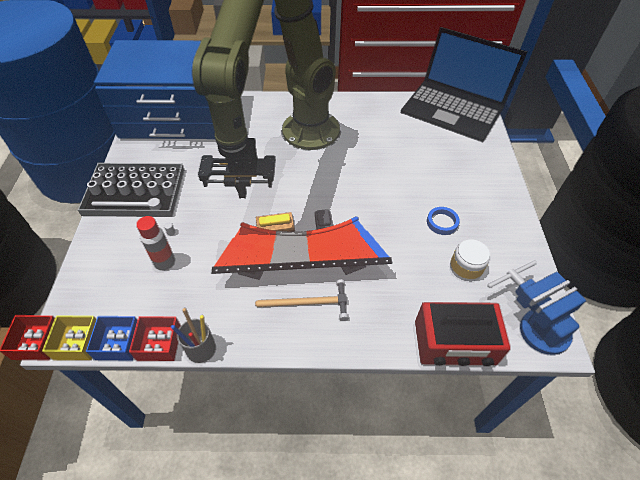

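The hand is clear, with the fingertip at about (242,193). The panel and all the tools are where they were in the first picture.

```bash
python3 -c "
from cell import env
print(env.sign_off())"
```

```text
the job is handed in; nothing more can be done
None
```

I ran the fingertips along the crest from the blue tape to the bare end at about 2–4 N of downward force, with contact at every stop I checked; the hand is now clear, nothing on the bench looks moved, and the job is handed in (no verdict was returned).

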